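Slide the fire extinguisher into its counter bracket and drop the retaining bar

TASK

Gently slide the small fire extinguisher, upright on the counter, into its steel bracket until it stands fully home against the back plate, pushing it low on its body (below mid-height) so that it does not tip. Then push the bracket's raised retaining bar over and down across the front until it lies level in its rest. Do not grip, lift or carry the extinguisher, leave the other things on the counter where they stand, and finish clear of everything.

Things in the scene. Friction and masses are not known exactly. Their poses are not given: they have to be found in the camera images.
- extinguisher: Small red fire extinguisher: upright steel cylinder with a paper label, 62 mm in diameter up to 178 mm, then a neck and a brass valve with a black lever (reaches 45 mm from the axis along its own +x); 258 mm tall, 0.6 to 0.9 kg. Stands loose, centre of mass about half way up: pushed more than some 40 mm above the counter it may tip. Origin: centre of underside, z up; its yaw does not matter.
- dock: Steel U-bracket fixed to the counter, without a floor. Origin: on the counter, where the axis of the home extinguisher stands (2 mm short of touching the back). +x points into it (push direction), +y left, z up; the open mouth (-x) faces roughly to the robot's left. Inner faces: back plate x = +33 mm; side plates y = +-38 mm from x = -20 to +37; wider cheeks y = +-46 mm from x = -43 to -20. All 45 mm high.
- bar (a joint): Angle (rad) of the retaining bar about its hinge, which runs along the bracket's x: 0 = level across the mouth in its rest (a stop there), growing as it is raised; 1.57 upright, 1.85 the open stop, leaning out to the bracket's left (+y). Starts raised. Stiff hinge: stays where left; 0.08 N m turns it, so 1 to 2 N at mid-length.
- bar_hinge (a point): Hinge axis of the bar, 52 mm over the counter; in the bracket's frame at x = -46, y = +60 mm, on a post 62 mm high whose inner face is at y = +54 mm (x = -53 to -39).
- bar_end (a point): Centre of the bar's free end, 126 mm from the hinge axis. The bar is a square aluminium rod 10 x 10 mm; level, its top lies 57 mm over the counter and it spans x = -51 to -41 mm in the bracket's frame. Its rest is a fork-topped post 58 mm high at y = -52 to -60 mm, x = -56 to -36.
- glue: Bystander: white glue bottle with a cap, 60 across, 185 tall mm. Origin: centre of its underside. To be left alone.
- pen_cup: Bystander: dark metal cup of pens, 72 across, 100 tall (pens to about 165) mm. Origin: centre of its underside. To be left alone.
- tape_dispenser: Bystander: grey tape dispenser, 130 x 55, 80 tall mm. Origin: centre of its underside. To be left alone.
- stapler: Bystander: black and steel stapler, 140 x 34, about 60 tall mm. Origin: centre of its underside. To be left alone.
- staple_box: Bystander: red carton with a paper band, 90 x 55 x 40 mm. Origin: centre of its underside. To be left alone.
- notebooks: Bystander: stack of three notebooks, 152 x 107 x 33 mm. Origin: centre of its underside. To be left alone.

How it is judged:
By the outcome, as a careful person would: the job done as asked, in the order asked, and still so for the second after the job is handed in, with the robot touching nothing.
It also fails if it takes over 58 s, if anything falls off the work surface, if the arm or the gripper's body presses on something with over 40 N, if the wrist force passes 120 N, or if a joint passes its speed limit or range.

ROBOT

A 6-joint arm with a two-finger parallel gripper is mounted at the origin on the work surface. World frame = base frame: x ahead of the robot, y to its left, z up, the work surface at z = 0. Lengths are in m, angles in degrees, forces in N, time in s.
With the tool pointing down it reaches from about 0.35 to 0.975 m from the base axis. Payload 7.1 kg.
Tool frame: the origin (TCP) lies at the very end of the fingers, on their centre line; the grasp point (between the pads) lies 19 mm behind it; z points along the fingers, y is the line along which they close (so a half turn about z gives the same grasp; the last joint's range is limited). The gripper opens to 88 mm and grips with 3 to 60 N. Pads are 20 mm wide; open, the fingers measure 115 mm over their backs; the gripper's body (75 mm by 178 mm) begins 61 mm behind the grasp point.
Start: joints at [74.141, 24.242, 93.386, -0, 62.372, -1.089], TCP at [0.159, 0.604, 0.223] pointing down, gripper open.
Joint ranges: [-172.04, 172.04], [-51.8, 120.97], [4.93, 147.93], [-75.15, 255.16], [6.16, 154.13], [-145.62, 145.62]. Speed limits (degrees/s): [136.94, 136.94, 172.46, 180, 180, 180].

INTERFACE

Orientations are given as a 3x3 rotation matrix whose columns are the frame's x, y, z axes.
In Python, from station import manip gives the robot as it stands.
- The arm moves only by the tool jog_arm, never from a script. Its argument "motion" is text: rows parted by semicolons, each of 5 numbers parted by spaces: the closure in counts, from 0 (fully open) to 255 (shut), then the shift along the tool's x, y, z in m, then the turn about the tool's z in degrees. In form: jaw dx dy dz turn; .... A call has 1 to 12 rows; each row shifts and turns the commanded pose from where the row before left it, along the tool's axes as they then stand; what a row does not reach is not made up. A row lasts 1/10 s, in which the tool goes at most 50 mm and 8.59 degrees, less where a joint would pass 70% of its speed; a pose out of reach is approached as far as the arm can. A call with a gripper value outside its range is refused whole. The fingers move at their own pace and stop on an object; "newtons" is the grip in N (left out, the last holds). Time passes only in rows, so rows that do not move let the fingers close. It gives the time, the measured TCP pose, the force, the opening and the grip force at its end, in the units of the state.
- manip.observe(): the state, without advancing time (a new reading comes with each control period).
- manip.get_image(name): name is "scene" or "top" or "wrist"; returns a dict with "image" (384x512x3 uint8, red, green, blue), "fov_y" (degrees; the focal length in pixels is half the picture's height over the tangent of half this angle, whatever the lens; pixels are square), "cx", "cy" (the principal point, pixels), "dist_coeffs" ([k1, k2, p1, p2, k3] as OpenCV has them; the pictures are not rectified), "extrinsics" (4x4, takes a point from camera to world coordinates). Camera axes: x right, y down, z forward; pixel columns grow to the right and rows downward; lengths in m; the calibration is good to about 2 mm. A picture is of the moment at which its call begins. There is no depth.
- manip.close_job(): hands the job in; it is judged then, once.
The state is a dict: "t": time; "joint_positions": joint angles; "joint_velocities": joint speeds; "effort": joint torques, N m; "position": TCP position; "tcp_rot": TCP orientation; "contact_force": force on the tool from outside, world axes, zero at the start; "wrist_torque": the same for the moment, N m; "gripper_width": opening from 0.0 (shut) to 1.0 (fully open); "gripper_force": force on a finger pad.
Only numpy, scipy, OpenCV 4.12 (cv2) and the standard library are available. Lean on these libraries where they do the work, as an engineer would, in place of code of your own. Each camera call takes 0.05 s, during which the arm holds its last target. There are 200 camera calls.

## Working session

There is one attempt and no reset: what is moved stays moved. The work goes in short steps, Python scripts to look and compute and a tool call to move; the robot and the scene stay as the last step left them, time stands still between calls to the robot, and variables do not carry over. Pictures are saved under pics/ and viewed, at most 10 in all, crops included, and the job is handed in when it is done.

Besides the shell and the picture viewer there is one more tool, called after "Request:" by a JSON object that holds its "name" and its "arguments". jog_arm: Moves the arm, as the interface text tells. Its arguments: {"type":"object","properties":{"motion":{"type":"string"},"newtons":{"type":"number"}},"required":["motion"]}

```bash
mkdir -p pics; cat > h.py <<'E'
import numpy as np, cv2
from station import manip
def K(d):
    h=d["image"].shape[0]; f=h/2/np.tan(np.radians(d["fov_y"])/2)
    return np.array([[f,0,d["cx"]],[0,f,d["cy"]],[0,0,1.]])
def ray(d,px):
    u=cv2.undistortPoints(np.array(px,float).reshape(-1,1,2),K(d),np.array(d["dist_coeffs"],float)).reshape(-1,2)
    E=np.array(d["extrinsics"]); r=np.c_[u,np.ones(len(u))]@E[:3,:3].T
    return E[:3,3],r
def onz(d,px,z):
    o,r=ray(d,px); z=np.broadcast_to(z,len(r)); return o+r*((z-o[2])/r[:,2])[:,None]
def proj(d,P):
    E=np.linalg.inv(np.array(d["extrinsics"])); 
    return cv2.projectPoints(np.array(P,float).reshape(-1,1,3),cv2.Rodrigues(E[:3,:3])[0],E[:3,3],K(d),np.array(d["dist_coeffs"],float))[0].reshape(-1,2)
E
python3 - <<'E'
from h import *; import pickle
D={n:manip.get_image(n) for n in("scene","top")}
pickle.dump(D,open("d0.pkl","wb"))
for n,d in D.items():
    cv2.imwrite(f"pics/{n}0.png",cv2.resize(d["image"][:,:,::-1],(800,600),interpolation=cv2.INTER_CUBIC)); print(n,d["fov_y"],np.round(d["extrinsics"],3).tolist())
o=manip.observe(); print(o)
E
```

```text
scene 46.617235035613355 [[-0.525, 0.691, -0.496, 0.973], [0.851, 0.431, -0.301, 0.184], [0.006, -0.581, -0.814, 0.75], [0.0, 0.0, 0.0, 1.0]]
top 43.072967722789755 [[-0.015, -0.995, 0.101, 0.447], [-1.0, 0.015, 0.002, -0.045], [-0.004, -0.101, -0.995, 1.06], [0.0, 0.0, 0.0, 1.0]]
{'t': 0.1, 'joint_positions': array([ 7.41403313e+01,  2.42803817e+01,  9.34255555e+01, -2.75617176e-05,
        6.23738181e+01, -1.08878348e+00]), 'joint_velocities': array([ 0.05625548, -0.08052326, -0.0252486 ,  0.0195428 , -0.03585851,
        0.03232492]), 'effort': array([-1.25339029e-03, -5.45611882e+01, -2.74322301e+01,  6.44068583e-02,
        1.88247801e-02, -6.21368940e-05]), 'position': array([0.15918739, 0.60387261, 0.22198613]), 'tcp_rot': array([[-9.66953120e-01,  2.54953954e-01, -3.79996514e-04],
       [ 2.54954236e-01,  9.66952193e-01, -1.33912043e-03],
       [ 2.60244132e-05, -1.39174840e-03, -9.99999031e-01]]), 'contact_force': array([-0.60574338,  0.0367616 , -0.98918108]), 'wrist_torque': array([ 0.03403143, -0.00992272, -0.01923152]), 'gripper_force': 0.0, 'gripper_width': 1.0008609816946452}
```

View pics/top0.png

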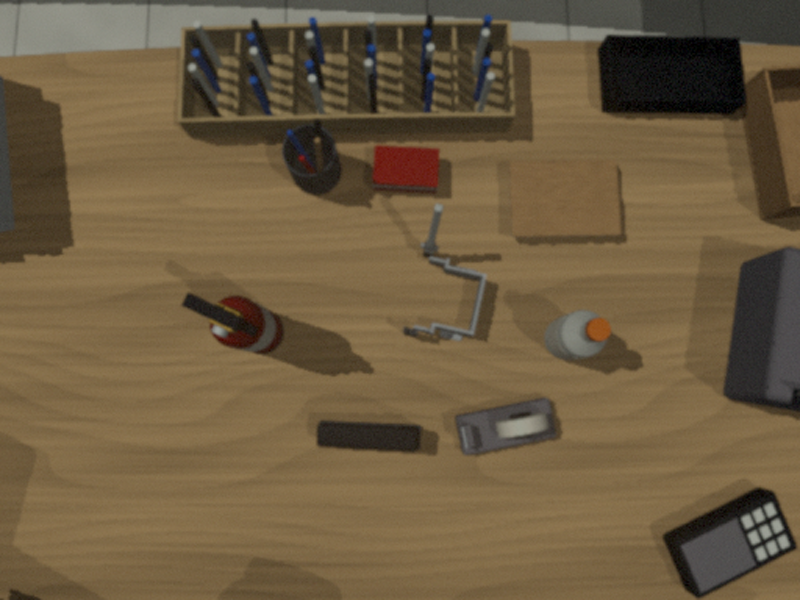

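View pics/scene0.png

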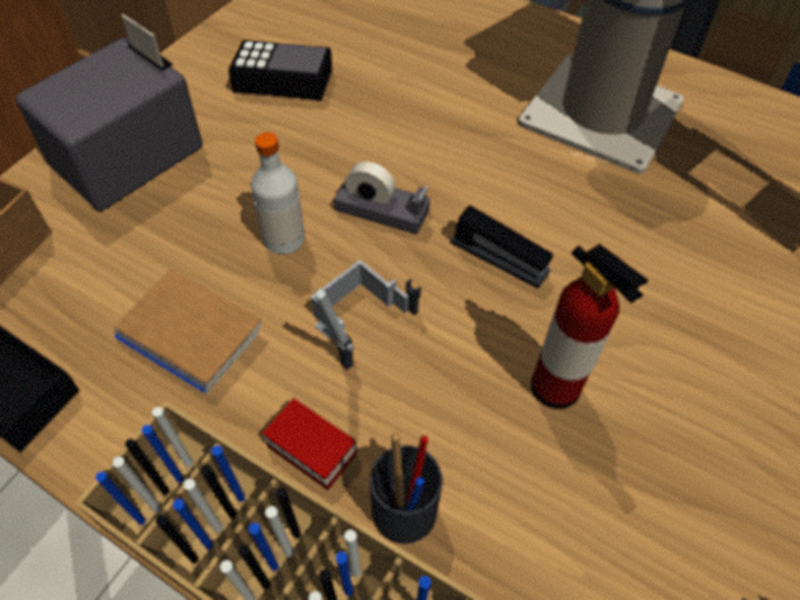

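The top view shows the bracket opening to the left of the picture (corners near (485,276) and (473,333)). The bar is raised at (430,245)-(437,208) and the extinguisher's foot is near (262,335). In the scene view its foot is near (558,395). I'll enlarge both to get precise corners.

```bash
python3 - <<'E'
from h import *; import pickle
D=pickle.load(open("d0.pkl","rb"))
def crop(n,x,y,w,h,s):
    c=cv2.resize(D[n]["image"][y:y+h,x:x+w,::-1],None,fx=s,fy=s,interpolation=cv2.INTER_CUBIC)
    for i in range(0,w,10):
        cv2.putText(c,str(x+i),(i*s,8),0,.3,(255,255,255),1); cv2.line(c,(i*s,10),(i*s,14),(255,255,255),1)
    for j in range(0,h,10): cv2.putText(c,str(y+j),(0,j*s+4),0,.3,(255,255,255),1)
    return c
a=crop("top",250,125,80,100,6)   # 480x600? 
b=crop("scene",190,160,90,80,6)
a=a[:480]
cv2.imwrite("pics/c1.png",np.hstack([a[:, :480]])); 
cv2.imwrite("pics/c2.png",b)
e=np.hstack([crop("top",110,180,80,55,5),crop("scene",330,150,80,120,5)[330:330+275]])
cv2.imwrite("pics/c3.png",e)
# combine c1 c2 
c2=cv2.resize(b,(540,480))
print(a.shape,b.shape,e.shape)
E
```

```text
Traceback (most recent call last):
ValueError: all the input array dimensions except for the concatenation axis must match exactly, but along dimension 0, the array at index 0 has size 275 and the array at index 1 has size 270
```

View pics/c1.png

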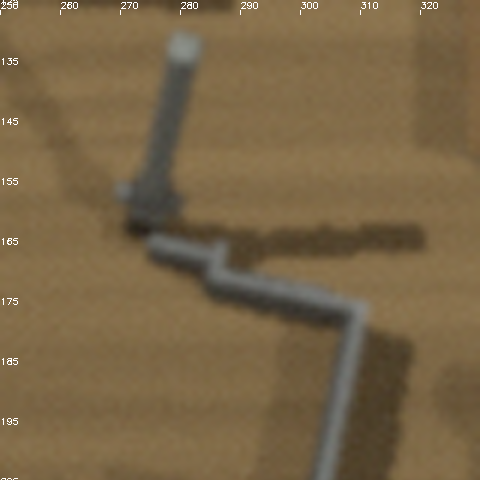

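View pics/c2.png

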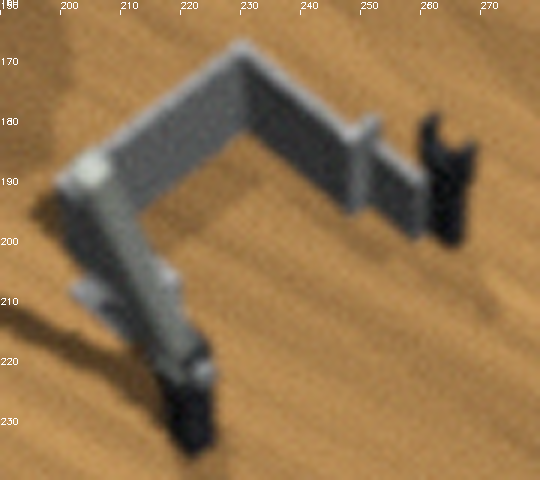

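The crops give clear bracket corners: the back-left outer corner at top (311,175), back-right at scene (230,167), and cheek ends at top (275,166) and scene (259,200). Next I'll fit the pose from these and outline the extinguisher by colour.

```bash
cat > fit.py <<'E'
from h import *; import pickle
from scipy.optimize import least_squares
D=pickle.load(open("d0.pkl","rb"))
obs=[("top",(37,42,45),(311,175.3)),("top",(33,38,45),(308.7,177.2)),("top",(-43,48,45),(275.3,166)),("top",(37,-42,45),(303.4,213.1)),
("scene",(37,-42,45),(230,167)),("scene",(33,-38,0),(231.7,181.7)),("scene",(37,42,45),(200,190)),("scene",(-43,-46,0),(258.8,200))]
def W(p,m):
    m=np.array(m,float)/1000; c,s=np.cos(p[2]),np.sin(p[2])
    return np.array([p[0]+c*m[0]-s*m[1],p[1]+s*m[0]+c*m[1],m[2]])
f=lambda p:np.concatenate([proj(D[n],[W(p,m)])[0]-q for n,m,q in obs])
r=least_squares(f,[.45,-.03,-1.7]); p=r.x
if __name__=="__main__":
    print("dock",p,np.degrees(p[2])); print(np.round(r.fun.reshape(-1,2),1).tolist())
    # bar angle: top end px
    g=lambda a:proj(D["top"],[W(p,(-46,60+126*np.cos(np.pi-a) ,52+126*np.sin(a)))])[0]
    for a in (1.4,1.5,1.6,1.7,1.8,1.85): print(a,g(a),proj(D["scene"],[W(p,(-46,60-126*np.cos(a),52+126*np.sin(a)))])[0])
    # extinguisher: silhouettes of a cylinder r31, height 0..178 in both views vs. red/white mask
    M={}
    for n,(x,y,w,h) in {"top":(110,180,85,55),"scene":(325,170,80,95)}.items():
        im=cv2.cvtColor(D[n]["image"],cv2.COLOR_RGB2HSV); hh,ss,vv=[im[...,i].astype(int) for i in range(3)]
        red=((hh<6)|(hh>172))&(ss>150)&(vv>40); white=(ss<70)&(vv>90)
        m=np.zeros(red.shape,bool); m[y:y+h,x:x+w]=(red|white)[y:y+h,x:x+w]; M[n]=m
    th=np.linspace(0,2*np.pi,60)
    def sil(n,x,y,z1=.165):
        P=np.array([[x+.031*np.cos(t),y+.031*np.sin(t),z] for z in(0.004,z1) for t in th])
        h=cv2.convexHull(proj(D[n],P).astype(np.float32)); s=np.zeros(M[n].shape,np.uint8); cv2.fillPoly(s,[np.round(h*16).astype(int)],1,shift=4); return s>0
    def cost(x,y): return sum((sil(n,x,y)^M[n]).sum() for n in M)
    q0=onz(D["scene"],[(357,250)],0)[0]; print("q0",q0)
    best=min((cost(q0[0]+i*.002,q0[1]+j*.002),q0[0]+i*.002,q0[1]+j*.002) for i in range(-12,13) for j in range(-12,13)); print("ext",best)
    x,y=best[1:]
    o=[]
    for n,(u,v,w,h) in {"top":(110,170,85,75),"scene":(325,170,85,95)}.items():
        im=D[n]["image"][:,:,::-1].copy(); im=cv2.resize(im,None,fx=4,fy=4)
        hc=cv2.findContours(cv2.resize(sil(n,x,y).astype(np.uint8),None,fx=4,fy=4,interpolation=0),0,1)[0]; cv2.drawContours(im,hc,-1,(0,255,0),1)
        o.append(im[v*4:v*4+300,u*4:u*4+340] if n=="top" else im[(v+20)*4:(v+20)*4+300,u*4:u*4+340])
    cv2.imwrite("pics/e.png",np.hstack(o))
    c,s=np.cos(p[2]),np.sin(p[2]); dx,dy=x-p[0],y-p[1]; print("ext in dock",c*dx+s*dy,-s*dx+c*dy)
    for nm,px,z in (("stapler",(237,279),.03),("tape",(323,273),.03),("cup",(203,110),.0),("box",(260,108),.04)):
        w=onz(D["top"],[px],z)[0]; dx,dy=w[:2]-p[:2]; print(nm,w,"dock",c*dx+s*dy,-s*dx+c*dy)
E
python3 fit.py
```

```text
dock [ 0.55850154 -0.1213309  -1.8008649 ] -103.18195808740091
[[-0.4, 0.4], [-0.4, -0.1], [-1.2, -1.1], [-0.9, 1.5], [-0.2, -1.1], [-1.3, -0.2], [-1.4, -0.4], [0.1, 0.4]]
1.4 [274.39437321 157.82068795] [226.42614906 170.59803961]
1.5 [275.84247434 151.14121135] [220.78506256 174.28617035]
1.6 [277.26658613 144.55813301] [215.05093794 178.54396697]
1.7 [278.64656907 138.1647972 ] [209.30489033 183.3226853 ]
1.8 [279.96339437 132.04978743] [203.63132344 188.56156787]
1.85 [280.59259661 129.12248724] [200.84843465 191.3315664 ]
q0 [0.52300683 0.14934061 0.        ]
ext (np.int64(2033), np.float64(0.513006832141448), np.float64(0.1433406099797833))
ext in dock -0.24732280994789618 -0.10465278010742464
stapler [ 0.37660173 -0.00872748  0.03      ] dock -0.06815519114562099 -0.20278545632969072
tape [ 0.38613099 -0.18985011  0.03      ] dock 0.10602190291449981 -0.15220329702227697
cup [0.74978049 0.06435387 0.        ] dock -0.22441218531311025 0.14389454455687606
box [ 0.74064742 -0.06280813  0.04      ] dock -0.09851806350062545 0.16400069145965385
```

View pics/e.png

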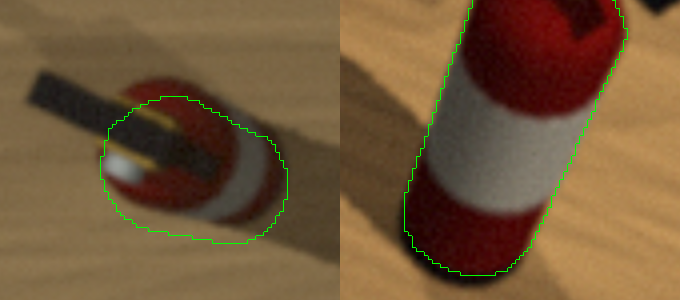

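The overlay shows the contour fits the scene view to within about 2 px. In the top view it sits about 5 px too low, because the mask was poor. I'll refine the mask with a colour ratio and get the angle of the lit edges.

```bash
cat > ext.py <<'E'
from fit import *
th=np.linspace(0,2*np.pi,60)
def fitext(D,boxes,q0,save):
    M={}
    for n,(x,y,w,h) in boxes.items():
        R,G,B=[cv2.GaussianBlur(D[n]["image"],(3,3),0)[...,i].astype(float)+1 for i in range(3)]
        k=((R/G>2.2)&(R>25))|((R/B<1.35)&(R>70))
        m=np.zeros(k.shape,np.uint8); m[y:y+h,x:x+w]=k[y:y+h,x:x+w]
        m=cv2.morphologyEx(m,cv2.MORPH_OPEN,np.ones((3,3)))
        nn,l,st,_=cv2.connectedComponentsWithStats(m); m=(l==1+st[1:,4].argmax()).astype(np.uint8)
        c=max(cv2.findContours(m,0,1)[0],key=cv2.contourArea); m[:]=0; cv2.fillPoly(m,[cv2.convexHull(c)],1); M[n]=m>0
    def sil(n,x,y):
        P=np.array([[x+r*np.cos(t),y+r*np.sin(t),z] for z,r in((0.006,.031),(.160,.031),(.178,.022)) for t in th])
        h=cv2.convexHull(proj(D[n],P).astype(np.float32)); s=np.zeros(M[n].shape,np.uint8); cv2.fillPoly(s,[np.round(h*16).astype(int)],1,shift=4); return s>0
    R=[]
    for ns in [[k] for k in M]+[list(M)]:
        b=min((sum((sil(n,q0[0]+i*.002,q0[1]+j*.002)^M[n]).sum() for n in ns),q0[0]+i*.002,q0[1]+j*.002) for i in range(-12,13) for j in range(-12,13)); print(ns,np.round(b,4)); R.append(b)
    x,y=R[-1][1:]; o=[]
    for n,(u,v,w,h) in boxes.items():
        im=cv2.resize(D[n]["image"][:,:,::-1],None,fx=4,fy=4)
        for m,c in((sil(n,x,y),(0,255,0)),(M[n],(255,255,0))):
            cv2.drawContours(im,cv2.findContours(cv2.resize(m.astype(np.uint8),None,fx=4,fy=4,interpolation=0),0,1)[0],-1,c,1)
        o.append(cv2.resize(im[v*4:(v+h)*4,u*4:(u+w)*4],(390,500 if n=="scene" else 500)))
    cv2.imwrite(save,np.hstack(o)); return x,y
if __name__=="__main__":
    x,y=fitext(D,{"top":(110,170,85,75),"scene":(325,170,85,95)},(.52,.143),"pics/e2.png")
    c,s=np.cos(p[2]),np.sin(p[2]); dx,dy=x-p[0],y-p[1]; print("in dock",c*dx+s*dy,-s*dx+c*dy)
E
python3 ext.py
```

```text
['top'] [1.043e+03 5.360e-01 1.290e-01]
['scene'] [1.484e+03 5.000e-01 1.430e-01]
['top', 'scene'] [2.776e+03 5.100e-01 1.430e-01]
in dock -0.24630548388799406 -0.10750271034745104
```

View pics/e2.png

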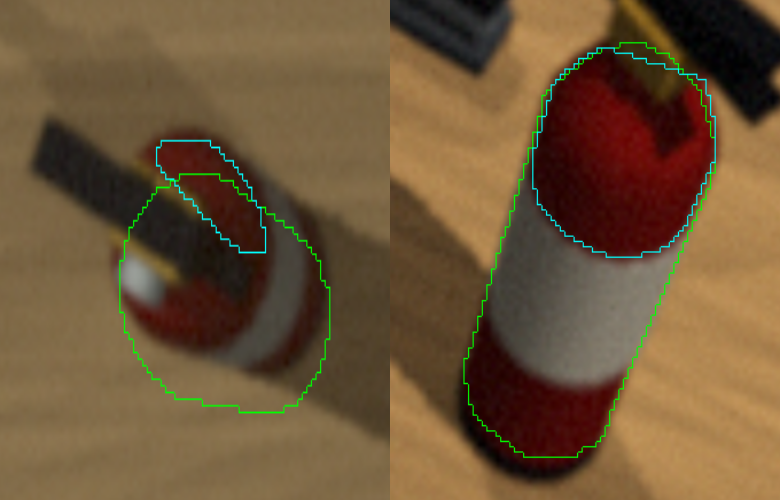

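In the top view the true body spans columns up to 182, rows 189.5 to 226. In the scene view the base bottom is at row 261.6 and the left edge at column 340.3. I'll fit to those extents.

```bash
cat > ext2.py <<'E'
from fit import *
th=np.linspace(0,2*np.pi,90)
def hull(n,x,y): return proj(D[n],[[x+r*np.cos(t),y+r*np.sin(t),z] for z,r in((0,.031),(.160,.031),(.178,.02)) for t in th])
def ex(q):
    a,b=hull("top",*q),hull("scene",*q); base=b[:90]
    return np.array([a[:,0].max()-181.9,a[:,1].max()-226.2,a[:,1].min()-189.5,b[:,1].max()-261.6,b[:,0].min()-340.3,base[:,0].max()-372.5])
r=least_squares(ex,[.52,.143],diff_step=1e-3); x,y=r.x; print(r.x,np.round(r.fun,1))
for i in((0,1,2),(3,4,5)):
    rr=least_squares(lambda q:ex(q)[list(i)],[.52,.143],diff_step=1e-3); print(i,rr.x,np.round(rr.fun,1))
c,s=np.cos(p[2]),np.sin(p[2]); dx,dy=x-p[0],y-p[1]; print("in dock",c*dx+s*dy,-s*dx+c*dy)
for n in("top","scene"):
    o=[q for q in obs if q[0]==n]; g=lambda q:np.concatenate([proj(D[m],[W(q,a)])[0]-b for m,a,b in o])
    rr=least_squares(g,p); print("dock",n,rr.x,np.round(rr.fun,1))
E
python3 ext2.py
```

```text
[0.52041567 0.14509266] [-1.3  0.6  0.9  1.  -0.9 -0.8]
(0, 1, 2) [0.52193212 0.14228012] [ 0.  -0.1  0.1]
(3, 4, 5) [0.51771237 0.14571664] [-0. -0.  0.]
in dock -0.2507182377273961 -0.09783869975885692
dock top [ 0.55851388 -0.12317902 -1.78391649] [ 0.2  0.   0.3 -0.4 -0.8 -0.9  0.4  1.2]
dock scene [ 0.55833197 -0.11946866 -1.790884  ] [ 0.3 -0.8 -0.7  0.1 -0.6  0.2  1.   0.4]
```

The extinguisher is at about (0.520, 0.144) and the dock at (0.5585, -0.121) with yaw about -103°. A vertical tool's body overhangs the fingers, so it would strike the cylinder high up. I'll check how the arm treats poses at its reach limit, because a tilted tool would solve this.

Request:
{"name": "jog_arm", "arguments": {"motion": "0 0 -0.05 0 0; 0 0 -0.05 0 0; 0 0 -0.05 0 0; 0 0 -0.05 0 0; 0 0 -0.05 0 0; 0 0 -0.03 0 0; 0 0 -0.03 0 0; 0 0 -0.03 0 0"}}

```text
t: 0.9
position: [0.0722, 0.2741, 0.2225]
tcp_rot: [[-0.967, 0.255, -0.0], [0.255, 0.967, -0.0], [-0.0, -0.0, -1.0]]
contact_force: [-0.5, -0.6, 0.9]
gripper_width: 0.998
gripper_force: 0.0
```

```bash
python3 -c "
from h import *
np.set_printoptions(suppress=True,precision=3)
o=manip.observe()
for k in('t','joint_positions','position','tcp_rot','contact_force'):print(k,o[k])"
```

```text
t 0.9
joint_positions [ 72.836  -7.375 131.909  -0.003  55.478  -2.396]
position [0.072 0.274 0.222]
tcp_rot [[-0.967  0.255 -0.   ]
 [ 0.255  0.967 -0.   ]
 [-0.    -0.    -1.   ]]
contact_force [-0.529 -0.63   0.866]
```

Request:
{"name": "jog_arm", "arguments": {"motion": "0 0 0 0 8; 0 0 0 0 8; 0 0 0 0 8; 0 0 0 0 8; 0 0 0 0 8; 0 0 0 0 8; 0 0 0 0 8; 0 0 0 0 8; 0 0 0 0 8; 0 0 0 0 8; 0 0 0 0 8; 0 0 0 0 2"}}

```text
t: 2.1
position: [0.0726, 0.2753, 0.2225]
tcp_rot: [[0.259, 0.966, -0.0], [0.966, -0.259, -0.0], [-0.0, -0.0, -1.0]]
contact_force: [0.6, -0.1, 0.1]
gripper_width: 0.999
gripper_force: 0.0
```

Request:
{"name": "jog_arm", "arguments": {"motion": "0 -0.02 0 0 0; 0 -0.02 0 0 0; 0 -0.02 0 0 0; 0 -0.02 0 0 0; 0 0 0 0 0"}}

```text
t: 2.6
position: [0.0516, 0.1962, 0.2221]
tcp_rot: [[0.255, 0.967, -0.0], [0.967, -0.255, -0.001], [-0.001, -0.0, -1.0]]
contact_force: [0.9, 1.0, -0.5]
gripper_width: 1.0
gripper_force: 0.0
```

```bash
cat > st.py <<'E'
from h import *
np.set_printoptions(suppress=True,precision=3)
o=manip.observe()
for k in('t','joint_positions','position','tcp_rot','contact_force'):print(k,o[k])
E
python3 st.py
```

```text
t 2.6
joint_positions [ 71.897 -17.84  138.916  -0.001  58.973  86.674]
position [0.052 0.196 0.222]
tcp_rot [[ 0.255  0.967 -0.   ]
 [ 0.967 -0.255 -0.001]
 [-0.001 -0.    -1.   ]]
contact_force [ 0.864  1.041 -0.518]
```

Orientation holds exactly near the base, so tilting there isn't practical. I'll try the outer reach limit on the side facing -103°. There, any tilt outward would point the fingers along the push direction.

Request:
{"name": "jog_arm", "arguments": {"motion": "0 0.003 0.036 -0.025 0; 0 0.003 0.036 -0.025 0; 0 0.003 0.036 -0.025 0; 0 0.003 0.036 -0.025 0; 0 0.003 0.036 -0.025 0; 0 0.003 0.036 -0.025 0; 0 0.003 0.036 -0.025 0; 0 -0.041 0.011 0 0; 0 -0.041 0.011 0 0; 0 -0.041 0.011 0 0; 0 -0.041 0.011 0 0; 0 -0.041 0.011 0 0"}}

```text
t: 3.8
position: [0.3024, -0.0597, 0.3976]
tcp_rot: [[0.255, 0.967, 0.002], [0.967, -0.255, -0.0], [0.0, 0.002, -1.0]]
contact_force: [1.4, 0.7, -0.4]
gripper_width: 1.001
gripper_force: 0.0
```

Request:
{"name": "jog_arm", "arguments": {"motion": "0 -0.041 0.011 0 0; 0 -0.041 0.011 0 0; 0 -0.038 -0.022 0 0; 0 -0.038 -0.022 0 0; 0 -0.038 -0.022 0 0; 0 -0.038 -0.022 0 0; 0 -0.038 -0.022 0 0; 0 -0.038 -0.022 0 0; 0 -0.038 -0.022 0 0; 0 -0.038 -0.022 0 0"}}

```text
t: 4.8
position: [0.0527, -0.394, 0.3973]
tcp_rot: [[0.256, 0.967, 0.0], [0.967, -0.256, -0.001], [-0.001, 0.001, -1.0]]
contact_force: [-0.1, -0.6, 0.2]
gripper_width: 0.998
gripper_force: 0.0
```

```bash
python3 st.py
```

```text
t 4.8
joint_positions [-84.101  -6.689 107.205   0.011  79.42  -69.283]
position [ 0.053 -0.394  0.397]
tcp_rot [[ 0.256  0.967  0.   ]
 [ 0.967 -0.256 -0.001]
 [-0.001  0.001 -1.   ]]
contact_force [-0.131 -0.581  0.187]
```

Request:
{"name": "jog_arm", "arguments": {"motion": "0 -0.048 -0.011 0 0; 0 -0.048 -0.011 0 0; 0 -0.048 -0.011 0 0; 0 -0.048 -0.011 0 0; 0 -0.048 -0.011 0 0; 0 -0.048 -0.011 0 0; 0 -0.048 -0.011 0 0; 0 -0.048 -0.011 0 0; 0 -0.048 -0.011 0 0; 0 -0.048 -0.011 0 0; 0 -0.048 -0.011 0 0"}}

```text
t: 5.9
position: [-0.1983, -0.8738, 0.3958]
tcp_rot: [[0.255, 0.967, -0.0], [0.967, -0.255, -0.0], [-0.0, 0.0, -1.0]]
contact_force: [-0.4, -2.3, 1.2]
gripper_width: 0.997
gripper_force: 0.0
```

Request:
{"name": "jog_arm", "arguments": {"motion": "0 -0.04 0 0 0; 0 -0.04 0 0 0; 0 -0.04 0 0 0; 0 -0.04 0 0 0"}}

```text
t: 6.3
position: [-0.2233, -0.9642, 0.3651]
tcp_rot: [[0.255, 0.967, -0.006], [0.967, -0.255, -0.027], [-0.027, 0.001, -1.0]]
contact_force: [-0.3, 0.0, -1.5]
gripper_width: 0.995
gripper_force: 0.0
```

```bash
python3 st.py
```

```text
t 6.3
joint_positions [-103.738   63.035    5.311    0.037  110.081  -88.947]
position [-0.223 -0.964  0.365]
tcp_rot [[ 0.255  0.967 -0.006]
 [ 0.967 -0.255 -0.027]
 [-0.027  0.001 -1.   ]]
contact_force [-0.287  0.015 -1.532]
```

The tool starts tilting outward at the limit (0.027 rad). I'll keep pressing outward and upward to build the tilt.

Request:
{"name": "jog_arm", "arguments": {"motion": "0 -0.04 0 -0.02 0; 0 -0.04 0 -0.02 0; 0 -0.04 0 -0.02 0; 0 -0.04 0 -0.02 0; 0 -0.04 0 -0.02 0; 0 -0.04 0 -0.02 0"}}

```text
t: 6.9
position: [-0.2362, -0.9908, 0.4447]
tcp_rot: [[0.25, 0.967, -0.049], [0.944, -0.254, -0.21], [-0.216, 0.006, -0.976]]
contact_force: [0.0, -0.7, -0.8]
gripper_width: 0.999
gripper_force: 0.0
```

```bash
python3 st.py
```

```text
t 6.9
joint_positions [-104.139   58.929    4.932    0.202  103.688  -89.296]
position [-0.236 -0.991  0.445]
tcp_rot [[ 0.25   0.967 -0.049]
 [ 0.944 -0.254 -0.21 ]
 [-0.216  0.006 -0.976]]
contact_force [ 0.043 -0.717 -0.782]
```

Tilt is now 12.5° in the wanted direction. I'll continue.

Request:
{"name": "jog_arm", "arguments": {"motion": "0 -0.045 0 -0.02 0; 0 -0.045 0 -0.02 0; 0 -0.045 0 -0.02 0; 0 -0.045 0 -0.02 0; 0 -0.045 0 -0.02 0; 0 -0.045 0 -0.02 0; 0 -0.045 0 -0.02 0; 0 -0.045 0 -0.02 0; 0 -0.045 0 -0.02 0; 0 -0.045 0 -0.02 0; 0 -0.045 0 -0.02 0; 0 -0.045 0 -0.02 0"}}

```text
t: 8.1
position: [-0.25, -1.0038, 0.6438]
tcp_rot: [[0.217, 0.968, -0.129], [0.806, -0.252, -0.535], [-0.55, 0.012, -0.835]]
contact_force: [-0.1, -0.6, 0.2]
gripper_width: 1.002
gripper_force: 0.0
```

```bash
python3 st.py
```

```text
t 8.1
joint_positions [-104.861   49.122    4.99     0.722   92.516  -89.809]
position [-0.25  -1.004  0.644]
tcp_rot [[ 0.217  0.968 -0.129]
 [ 0.806 -0.252 -0.535]
 [-0.55   0.012 -0.835]]
contact_force [-0.127 -0.601  0.187]
```

Tilt is 33° and I want about 50°, which keeps the body behind the raised bar. I'll keep going.

Request:
{"name": "jog_arm", "arguments": {"motion": "0 -0.045 0 -0.02 0; 0 -0.045 0 -0.02 0; 0 -0.045 0 -0.02 0; 0 -0.045 0 -0.02 0; 0 -0.045 0 -0.02 0; 0 -0.045 0 -0.02 0; 0 -0.045 0 -0.02 0; 0 -0.045 0 -0.02 0; 0 -0.045 0 -0.02 0"}}

```text
t: 9.0
position: [-0.2427, -0.9507, 0.837]
tcp_rot: [[0.176, 0.968, -0.178], [0.64, -0.25, -0.727], [-0.748, 0.014, -0.664]]
contact_force: [0.7, 0.3, 0.7]
gripper_width: 1.002
gripper_force: 0.0
```

```bash
python3 st.py
```

```text
t 9.0
joint_positions [-105.409   39.199    4.988    1.244   87.395  -90.058]
position [-0.243 -0.951  0.837]
tcp_rot [[ 0.176  0.968 -0.178]
 [ 0.64  -0.25  -0.727]
 [-0.748  0.014 -0.664]]
contact_force [0.682 0.271 0.736]
```

Tilt is 48.4° pointing at -103.8°, almost exactly along the dock axis. Next I'll write a small planning helper in dock coordinates.

```bash
cat > plan.py <<'E'
from h import *
T=np.array([.5584,-.1213]); A=-1.795; C=np.array([[np.cos(A),-np.sin(A)],[np.sin(A),np.cos(A)]])
d2w=lambda x,y,z:np.r_[T+C@np.array([x,y])/1000,z/1000]
w2d=lambda w:np.r_[C.T@(np.array(w[:2])-T),w[2]]*1000
def plan(wps,step=.048):
    o=manip.observe(); R=o["tcp_rot"]; q=o["position"]; print("t",round(o["t"],2),"dock",np.round(w2d(q),1),"F",np.round(o["contact_force"],1),"J",np.round(o["joint_positions"]),"w",round(o["gripper_width"],3))
    for i,w in enumerate(wps):
        st=step[i] if isinstance(step,(list,tuple)) else step
        d=R.T@(np.array(w)-q); n=max(1,int(np.ceil(np.linalg.norm(d)/st))); print(n,"x",np.round(d/n,4)); q=np.array(w)
E
python3 -c "
from plan import *
plan([(.15,-.75,.65),(.40,-.5,.6),(.5,-.1,.55),d2w(-350,-98,350),d2w(-350,-98,16)])"
```

```text
t 9.0 dock [ 986.7 -596.7  837. ] F [0.7 0.3 0.7] J [-105.   39.    5.    1.   87.  -90.] w 1.002
10 x [ 0.0338  0.0327 -0.0092]
8 x [ 0.0302  0.0224 -0.0241]
9 x [ 0.0346 -0.0004 -0.0306]
9 x [ 0.0417 -0.0054 -0.0137]
7 x [ 0.0357 -0.0007  0.0317]
```

Request:
{"name": "jog_arm", "arguments": {"motion": "0 0.034 0.033 -0.009 0; 0 0.034 0.033 -0.009 0; 0 0.034 0.033 -0.009 0; 0 0.034 0.033 -0.009 0; 0 0.034 0.033 -0.009 0; 0 0.034 0.033 -0.009 0; 0 0.034 0.033 -0.009 0; 0 0.034 0.033 -0.009 0; 0 0.034 0.033 -0.009 0; 0 0.034 0.033 -0.009 0"}}

```text
t: 10.0
position: [0.1383, -0.7599, 0.6566]
tcp_rot: [[0.179, 0.968, -0.177], [0.64, -0.251, -0.726], [-0.747, 0.016, -0.664]]
contact_force: [-0.0, 0.1, -0.1]
gripper_width: 0.996
gripper_force: 0.0
```

Request:
{"name": "jog_arm", "arguments": {"motion": "0 0.03 0.022 -0.024 0; 0 0.03 0.022 -0.024 0; 0 0.03 0.022 -0.024 0; 0 0.03 0.022 -0.024 0; 0 0.03 0.022 -0.024 0; 0 0.03 0.022 -0.024 0; 0 0.03 0.022 -0.024 0; 0 0.03 0.022 -0.024 0"}}

```text
t: 10.8
position: [0.385, -0.5109, 0.6082]
tcp_rot: [[0.179, 0.968, -0.176], [0.64, -0.251, -0.726], [-0.747, 0.017, -0.665]]
contact_force: [0.5, -0.9, 0.7]
gripper_width: 0.998
gripper_force: 0.0
```

```bash
python3 st.py;python3 -c "
from plan import *
plan([(.5,-.1,.55),d2w(-350,-98,350),d2w(-350,-98,16)])"
```

```text
t 10.8
joint_positions [-34.365   3.762  84.198 -46.034  76.081 -14.306]
position [ 0.385 -0.511  0.608]
tcp_rot [[ 0.179  0.968 -0.176]
 [ 0.64  -0.251 -0.726]
 [-0.747  0.017 -0.665]]
contact_force [ 0.467 -0.933  0.691]
t 10.8 dock [418.4 -82.5 608.2] F [ 0.5 -0.9  0.7] J [-34.   4.  84. -46.  76. -14.] w 0.998
9 x [ 0.0364  0.0008 -0.0311]
9 x [ 0.0417 -0.0055 -0.0136]
7 x [ 0.0356 -0.0008  0.0317]
```

Request:
{"name": "jog_arm", "arguments": {"motion": "0 0.036 0.001 -0.031 0; 0 0.036 0.001 -0.031 0; 0 0.036 0.001 -0.031 0; 0 0.036 0.001 -0.031 0; 0 0.036 0.001 -0.031 0; 0 0.036 0.001 -0.031 0; 0 0.036 0.001 -0.031 0; 0 0.036 0.001 -0.031 0; 0 0.036 0.001 -0.031 0"}}

```text
t: 11.7
position: [0.5003, -0.1028, 0.5519]
tcp_rot: [[0.179, 0.968, -0.176], [0.642, -0.25, -0.725], [-0.746, 0.017, -0.666]]
contact_force: [0.4, 0.2, -0.2]
gripper_width: 0.998
gripper_force: 0.0
```

Request:
{"name": "jog_arm", "arguments": {"motion": "0 0.042 -0.0055 -0.0135 0; 0 0.042 -0.0055 -0.0135 0; 0 0.042 -0.0055 -0.0135 0; 0 0.042 -0.0055 -0.0135 0; 0 0.042 -0.0055 -0.0135 0; 0 0.042 -0.0055 -0.0135 0; 0 0.042 -0.0055 -0.0135 0; 0 0.042 -0.0055 -0.0135 0; 0 0.042 -0.0055 -0.0135 0; 0 0 0 0 0"}}

```text
t: 12.7
position: [0.5407, 0.2416, 0.3455]
tcp_rot: [[0.173, 0.969, -0.177], [0.641, -0.247, -0.726], [-0.747, 0.012, -0.664]]
contact_force: [-1.3, 0.2, -0.7]
gripper_width: 1.001
gripper_force: 0.0
```

```bash
python3 -c "
from plan import *
plan([d2w(-350,-98,150),d2w(-350,-98,16),d2w(-251,-98,16)],[.045,.02,.02])
print(manip.observe()['tcp_rot'].round(3).tolist())"
```

```text
t 12.7 dock [-349.8  -97.9  345.5] F [-1.3  0.2 -0.7] J [ 37.  35.  74. -30. 110.  51.] w 1.001
5 x [ 0.0292 -0.0005  0.026 ]
7 x [ 0.0143 -0.0002  0.0127]
5 x [-0.0131  0.0005  0.0148]
[[0.173, 0.969, -0.177], [0.641, -0.247, -0.726], [-0.747, 0.012, -0.664]]
```

Request:
{"name": "jog_arm", "arguments": {"motion": "0 0.029 -0.0005 0.026 0; 0 0.029 -0.0005 0.026 0; 0 0.029 -0.0005 0.026 0; 0 0.029 -0.0005 0.026 0; 0 0.029 -0.0005 0.026 0; 0 0.014 0 0.0127 0; 0 0.014 0 0.0127 0; 0 0.014 0 0.0127 0; 0 0.014 0 0.0127 0; 0 0.014 0 0.0127 0; 0 0.014 0 0.0127 0; 0 0.014 0 0.0127 0"}}

```text
t: 13.9
position: [0.5434, 0.236, 0.0209]
tcp_rot: [[0.178, 0.968, -0.177], [0.641, -0.251, -0.725], [-0.746, 0.015, -0.666]]
contact_force: [0.9, -0.2, -0.3]
gripper_width: 1.002
gripper_force: 0.0
```

```bash
cat > look.py <<'E'
import sys
from plan import *
ims=[]
for a in sys.argv[2:]:
    n,u,v,w,h=a.split(','); u,v,w,h=map(int,(u,v,w,h)); d=manip.get_image(n)
    s=400/w; c=cv2.resize(d["image"][v:v+h,u:u+w,::-1],(400,int(h*s)),interpolation=cv2.INTER_CUBIC); ims.append(c[:600])
H=max(i.shape[0] for i in ims)
cv2.imwrite(sys.argv[1],np.hstack([cv2.copyMakeBorder(i,0,H-i.shape[0],0,0,0) for i in ims]))
E
python3 look.py pics/l1.png top,80,140,130,130 scene,310,130,160,200;python3 -c "
from plan import *
plan([d2w(-350,-98,16),d2w(-251,-98,16)],[.02,.02])"
```

```text
t 14.0 dock [-343.7  -95.3   19.4] F [-1.3 -0.1 -0.2] J [ 37.  56.  79. -28.  86.  64.] w 0.998
1 x [ 0.0066 -0.0029 -0.0024]
5 x [-0.0131  0.0006  0.0148]
```

View pics/l1.png

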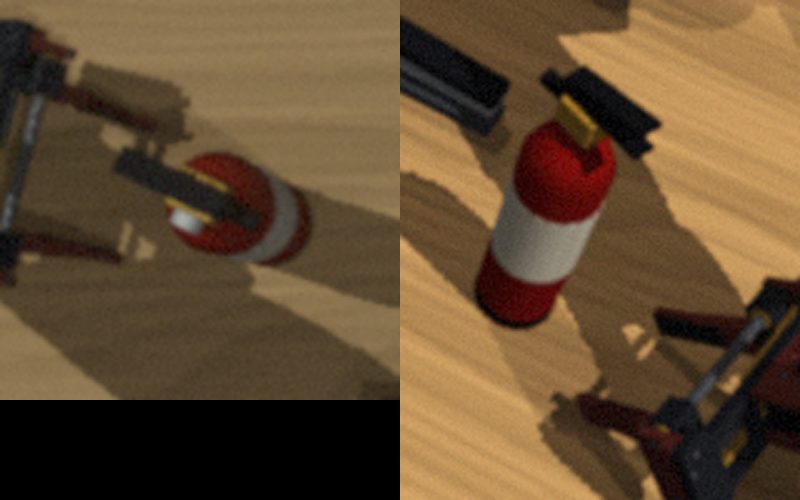

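The open fingers are centred on the extinguisher: in the top crop the tips are at (155,125) and (120,258), either side of the base near (262,218). I'll advance to straddle it and then push sideways onto the dock axis.

Request:
{"name": "jog_arm", "arguments": {"motion": "0 0.0065 -0.003 -0.0025 0; 0 -0.0128 0.0005 0.0145 0; 0 -0.0128 0.0005 0.0145 0; 0 -0.0128 0.0005 0.0145 0; 0 -0.0128 0.0005 0.0145 0; 0 -0.0128 0.0005 0.0145 0; 0 0 0 0 0"}}

```text
t: 14.7
position: [0.5198, 0.1473, 0.0196]
tcp_rot: [[0.179, 0.967, -0.179], [0.641, -0.253, -0.725], [-0.747, 0.015, -0.665]]
contact_force: [-0.0, 0.8, -0.3]
gripper_width: 0.996
gripper_force: 0.0
```

```bash
python3 -c "
from plan import *
plan([d2w(-253,-98,16),d2w(-253,-80,16),d2w(-253,-13,16)],[.02,.02,.005])"
```

```text
t 14.7 dock [-253.3  -97.4   19.6] F [-0.   0.8 -0.3] J [ 32.  53.  89. -32.  79.  65.] w 0.996
1 x [ 0.0024 -0.0007  0.0026]
1 x [ 0.0006  0.018  -0.0002]
14 x [ 0.0002  0.0048 -0.0001]
```

Request:
{"name": "jog_arm", "arguments": {"motion": "0 0.0024 0 0.0026 0; 0 0 0.004 0 0; 0 0 0.004 0 0; 0 0 0.004 0 0; 0 0 0.003 0 0; 0 0 0.005 0 0; 0 0 0.005 0 0; 0 0 0.005 0 0; 0 0 0.005 0 0; 0 0 0.005 0 0; 0 0 0.005 0 0; 0 0 0.005 0 0"}}

```text
t: 15.9
position: [0.5689, 0.1354, 0.0158]
tcp_rot: [[0.178, 0.968, -0.178], [0.641, -0.251, -0.725], [-0.746, 0.015, -0.666]]
contact_force: [-3.4, 1.2, -1.7]
gripper_width: 1.001
gripper_force: 1.8
```

```bash
python3 -c "
from plan import *
plan([d2w(-253,13,16)],[.005])"
```

```text
t 15.9 dock [-252.6  -46.9   15.8] F [-3.4  1.2 -1.7] J [ 29.  55.  84. -34.  80.  62.] w 1.001
12 x [ 0.0002  0.005  -0.0001]
```

Contact with about 3.5 N, and the extinguisher is sliding. I'll continue.

Request:
{"name": "jog_arm", "arguments": {"motion": "0 0 0.005 0 0; 0 0 0.005 0 0; 0 0 0.005 0 0; 0 0 0.005 0 0; 0 0 0.005 0 0; 0 0 0.005 0 0; 0 0 0.005 0 0; 0 0 0.005 0 0; 0 0 0.005 0 0; 0 0 0.005 0 0; 0 0.002 0.005 0 0; 0 0 0.004 0 0"}}

```text
t: 17.1
position: [0.626, 0.122, 0.0153]
tcp_rot: [[0.178, 0.968, -0.178], [0.641, -0.251, -0.725], [-0.747, 0.015, -0.665]]
contact_force: [-4.7, 2.4, -0.2]
gripper_width: 1.001
gripper_force: 2.4
```

```bash
python3 look.py pics/l2.png top,80,120,250,140 scene,170,130,280,170; python3 -c "
from plan import *
plan([d2w(-253,13,16)],[.005])"
```

```text
t 17.2 dock [-252.2   12.4   15.4] F [-2.8  0.3  0.1] J [ 26.  57.  77. -35.  83.  58.] w 0.999
1 x [ 0.0001  0.0006 -0.001 ]
```

View pics/l2.png

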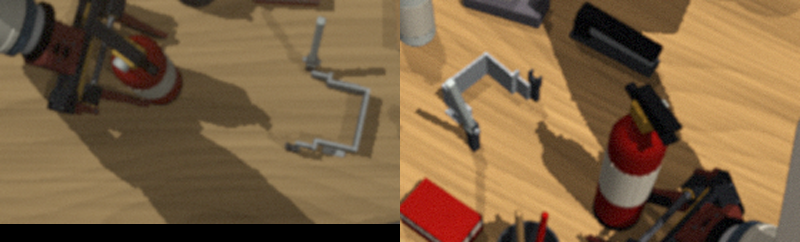

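The extinguisher is upright and lined up with the mouth: at top crop (155,75) it faces the bracket opening at (315,75)-(290,148). I'll centre the fingers, back off, and narrow them to a roughly 36 mm cradle.

Request:
{"name": "jog_arm", "arguments": {"motion": "0 0 -0.006 0 0; 0 0 -0.0065 0 0; 0 0.0133 0 -0.015 0; 0 0.0133 0 -0.015 0; 0 0.0133 0 -0.015 0; 151 0 0 0 0; 151 0 0 0 0; 151 0 0 0 0; 151 0 0 0 0; 151 0 0 0 0; 151 0 0 0 0", "newtons": 20}}

```text
t: 18.3
position: [0.6289, 0.1828, 0.0154]
tcp_rot: [[0.178, 0.968, -0.178], [0.641, -0.252, -0.725], [-0.746, 0.015, -0.665]]
contact_force: [0.4, -0.4, 0.2]
gripper_width: 0.494
gripper_force: 0.0
```

```bash
python3 -c "
from plan import *
plan([d2w(-300,0,16),d2w(-286,0,16),d2w(-60,0,16),d2w(-29,0,16)],[.01,.005,.006,.003])"
```

```text
t 18.3 dock [-312.2    1.1   15.4] F [ 0.4 -0.4  0.2] J [ 30.  59.  72. -33.  87.  58.] w 0.494
2 x [-0.0043 -0.0004  0.0043]
3 x [-0.0031  0.0001  0.0035]
38 x [-0.004   0.0002  0.0044]
11 x [-0.0019  0.0001  0.0021]
```

Request:
{"name": "jog_arm", "arguments": {"motion": "151 -0.004 -0.0005 0.0045 0; 151 -0.004 0 0.0045 0; 151 -0.003 0 0.0034 0; 151 -0.003 0 0.0034 0; 151 -0.003 0 0.0034 0; 151 -0.003 0 0.0034 0; 151 -0.004 0.0001 0.0045 0; 151 -0.004 0.0001 0.0045 0; 151 -0.004 0.0001 0.0045 0; 151 -0.004 0.0001 0.0045 0; 151 -0.004 0.0001 0.0045 0; 151 -0.004 0.0001 0.0045 0"}}

```text
t: 19.5
position: [0.6126, 0.1191, 0.0152]
tcp_rot: [[0.179, 0.968, -0.177], [0.642, -0.251, -0.725], [-0.746, 0.016, -0.666]]
contact_force: [1.4, 4.6, -0.2]
gripper_width: 0.406
gripper_force: 2.0
```

Request:
{"name": "jog_arm", "arguments": {"motion": "151 -0.004 0.0001 0.0045 0; 151 -0.004 0.0001 0.0045 0; 151 -0.004 0.0001 0.0045 0; 151 -0.004 0.0001 0.0045 0; 151 -0.004 0.0001 0.0045 0; 151 -0.004 0.0001 0.0045 0; 151 -0.004 0.0001 0.0045 0; 151 -0.004 0.0001 0.0045 0; 151 -0.004 0.0001 0.0045 0; 151 -0.004 0.0001 0.0045 0; 151 -0.004 0.0001 0.0045 0; 151 -0.004 0.0001 0.0045 0"}}

```text
t: 20.7
position: [0.5953, 0.0485, 0.0151]
tcp_rot: [[0.178, 0.968, -0.178], [0.641, -0.251, -0.725], [-0.746, 0.015, -0.666]]
contact_force: [1.4, 4.4, 0.7]
gripper_width: 0.408
gripper_force: 2.2
```

```bash
python3 look.py pics/l3.png top,130,110,210,130 scene,170,100,210,150; python3 -c "
from plan import *
plan([d2w(-60,0,16),d2w(-29,0,16)],[.006,.003])"
```

```text
t 20.8 dock [-173.1   -1.9   15.1] F [ 0.6  1.4 -0.7] J [ 22.  54.  86. -39.  76.  59.] w 0.409
19 x [-0.004   0.0003  0.0044]
11 x [-0.0019  0.0001  0.0021]
```

View pics/l3.png

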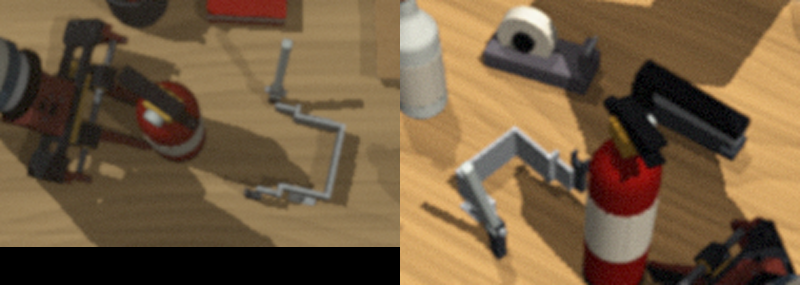

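The extinguisher stands upright in the cradle, heading for the mouth at about 4.5 N. I'll correct 2 mm sideways and continue.

Request:
{"name": "jog_arm", "arguments": {"motion": "151 -0.004 0.0003 0.0045 0; 151 -0.004 0.0003 0.0045 0; 151 -0.004 0.0003 0.0045 0; 151 -0.004 0.0003 0.0045 0; 151 -0.004 0.0003 0.0045 0; 151 -0.004 0.0003 0.0045 0; 151 -0.004 0.0003 0.0045 0; 151 -0.004 0.0003 0.0045 0; 151 -0.004 0.0003 0.0045 0; 151 -0.004 0.0003 0.0045 0; 151 -0.004 0.0003 0.0045 0; 151 -0.004 0.0003 0.0045 0"}}

```text
t: 22.0
position: [0.5808, -0.0219, 0.015]
tcp_rot: [[0.178, 0.968, -0.177], [0.642, -0.251, -0.725], [-0.746, 0.015, -0.666]]
contact_force: [1.5, 5.9, 1.6]
gripper_width: 0.409
gripper_force: 2.4
```

```bash
python3 -c "
from plan import *
plan([d2w(-60,0,16),d2w(-29,0,16)],[.005,.003])
import pickle; pickle.dump({n:manip.get_image(n) for n in('top','scene')},open('d1.pkl','wb'))
D=pickle.load(open('d1.pkl','rb'))
for n,(u,v,w,h) in {'top':(215,150,80,60),'scene':(210,120,110,150)}.items():
    I=D[n]['image'].astype(float); R,G,B=I[...,0],I[...,1]+1,I[...,2]+1
    m=((R/G>2.2)&(R/B>2.2)&(R>25)).astype(np.uint8); k=np.zeros_like(m);k[v:v+h,u:u+w]=m[v:v+h,u:u+w]
    nn,l,st,c=cv2.connectedComponentsWithStats(k); print(n,[s.tolist() for s in st[1:] if s[4]>20])
o=manip.observe()
th=np.linspace(0,6.28,60)
for ax in (-72,):
    b=d2w(ax,0,0)
    for n in D:
        P=[[b[0]+.031*np.cos(t),b[1]+.031*np.sin(t),z] for z in(0,.16) for t in th]; q=proj(D[n],P); print(n,q.min(0).round(1),q.max(0).round(1))
"
```

```text
t 22.0 dock [-101.9   -0.3   15. ] F [1.5 5.9 1.6] J [ 17.  52.  92. -43.  72.  59.] w 0.409
9 x [-0.0032  0.0002  0.0034]
11 x [-0.0019  0.0001  0.0021]
top [[256, 161, 14, 10, 38], [240, 168, 28, 25, 225]]
scene [[238, 150, 36, 39, 994], [239, 208, 32, 27, 514], [306, 214, 9, 15, 36], [295, 227, 13, 10, 48]]
top [239.5 160.2] [272.6 200.9]
scene [235.9 158.1] [272.8 236. ]
```

The image check agrees with the predicted silhouette within about 2 px. I'll push on slowly.

Request:
{"name": "jog_arm", "arguments": {"motion": "151 -0.0033 0.0002 0.0036 0; 151 -0.0033 0.0002 0.0036 0; 151 -0.0033 0.0002 0.0036 0; 151 -0.0033 0.0002 0.0036 0; 151 -0.0033 0.0002 0.0036 0; 151 -0.0033 0.0002 0.0036 0; 151 -0.0033 0.0002 0.0036 0; 151 -0.0033 0.0002 0.0036 0; 151 -0.0033 0.0002 0.0036 0"}}

```text
t: 23.0
position: [0.5712, -0.0654, 0.0154]
tcp_rot: [[0.178, 0.968, -0.178], [0.641, -0.251, -0.725], [-0.746, 0.015, -0.665]]
contact_force: [0.6, 3.5, -1.9]
gripper_width: 0.413
gripper_force: 1.7
```

Request:
{"name": "jog_arm", "arguments": {"motion": "151 -0.002 0.0001 0.0022 0; 151 -0.002 0.0001 0.0022 0; 151 -0.002 0.0001 0.0022 0; 151 -0.002 0.0001 0.0022 0; 151 -0.002 0.0001 0.0022 0; 151 -0.002 0.0001 0.0022 0"}}

```text
t: 23.6
position: [0.5675, -0.0825, 0.0157]
tcp_rot: [[0.178, 0.968, -0.178], [0.641, -0.251, -0.725], [-0.746, 0.015, -0.665]]
contact_force: [0.9, 2.8, -2.4]
gripper_width: 0.408
gripper_force: 1.7
```

```bash
python3 -c "
from plan import *
plan([d2w(-29,0,16)],[.003])"
```

```text
t 23.6 dock [-39.8   0.2  15.7] F [ 0.9  2.8 -2.4] J [ 12.  51.  96. -47.  68.  59.] w 0.408
4 x [-0.0019  0.      0.002 ]
```

Request:
{"name": "jog_arm", "arguments": {"motion": "151 -0.0013 0 0.0015 0; 151 -0.0013 0 0.0015 0; 151 -0.0013 0 0.0015 0"}}

```text
t: 23.9
position: [0.566, -0.0882, 0.0157]
tcp_rot: [[0.178, 0.968, -0.178], [0.641, -0.251, -0.725], [-0.746, 0.015, -0.666]]
contact_force: [1.5, 4.4, -2.2]
gripper_width: 0.404
gripper_force: 1.7
```

Request:
{"name": "jog_arm", "arguments": {"motion": "151 -0.0013 0 0.0015 0"}}

```text
t: 24.0
position: [0.5655, -0.0901, 0.0156]
tcp_rot: [[0.178, 0.968, -0.178], [0.641, -0.251, -0.725], [-0.746, 0.015, -0.666]]
contact_force: [1.7, 2.0, -1.4]
gripper_width: 0.411
gripper_force: 1.7
```

Request:
{"name": "jog_arm", "arguments": {"motion": "151 -0.0013 0 0.0015 0"}}

```text
t: 24.1
position: [0.565, -0.0921, 0.0156]
tcp_rot: [[0.178, 0.968, -0.178], [0.641, -0.251, -0.725], [-0.746, 0.015, -0.665]]
contact_force: [1.0, 2.3, -1.8]
gripper_width: 0.412
gripper_force: 1.7
```

Request:
{"name": "jog_arm", "arguments": {"motion": "151 -0.0007 0 0.0007 0; 151 -0.0007 0 0.0007 0"}}

```text
t: 24.3
position: [0.5646, -0.0938, 0.0157]
tcp_rot: [[0.178, 0.968, -0.177], [0.642, -0.251, -0.725], [-0.746, 0.015, -0.666]]
contact_force: [0.6, 5.6, -2.2]
gripper_width: 0.41
gripper_force: 2.6
```

Request:
{"name": "jog_arm", "arguments": {"motion": "151 -0.0007 0 0.0007 0; 151 -0.0007 0 0.0007 0"}}

```text
t: 24.5
position: [0.5647, -0.0945, 0.0154]
tcp_rot: [[0.179, 0.968, -0.176], [0.643, -0.251, -0.723], [-0.744, 0.016, -0.668]]
contact_force: [2.3, 13.7, -2.3]
gripper_width: 0.406
gripper_force: 5.8
```

Request:
{"name": "jog_arm", "arguments": {"motion": "151 -0.0007 0 0.0007 0"}}

```text
t: 24.6
position: [0.5648, -0.0948, 0.0154]
tcp_rot: [[0.18, 0.968, -0.175], [0.644, -0.251, -0.723], [-0.743, 0.017, -0.669]]
contact_force: [1.8, 18.1, -1.1]
gripper_width: 0.408
gripper_force: 7.9
```

Force rose to 18 N with no further motion, and the depth matches the back plate, so the extinguisher is home. I'll back away and move to the bar's outer side.

```bash
python3 -c "
from plan import *
plan([d2w(-40,0,16),d2w(-120,0,20),d2w(-150,0,200),d2w(-150,125,200),d2w(-47,125,135)],[.006,.02,.045,.045,.04])"
```

```text
t 24.6 dock [-27.3   0.4  15.4] F [ 1.8 18.1 -1.1] J [ 11.  50.  97. -48.  67.  59.] w 0.408
3 x [ 0.0027 -0.0002 -0.0033]
5 x [ 0.0101 -0.0005 -0.0124]
5 x [-0.0228  0.0004 -0.0285]
3 x [ 0.0013  0.0416 -0.0004]
4 x [-0.0051  0.0005  0.03  ]
```

Request:
{"name": "jog_arm", "arguments": {"motion": "151 0.0027 0 -0.0031 0; 151 0.0027 0 -0.0031 0; 151 0.0027 0 -0.0031 0; 151 0.0101 -0.0005 -0.0122 0; 151 0.0101 -0.0005 -0.0122 0; 151 0.0101 -0.0005 -0.0122 0; 151 0.0101 -0.0005 -0.0122 0; 151 0.0101 -0.0005 -0.0122 0; 255 -0.0228 0 -0.0285 0; 255 -0.0228 0 -0.0285 0; 255 -0.0228 0 -0.0285 0; 255 -0.0228 0 -0.0285 0"}}

```text
t: 25.8
position: [0.5883, 0.0179, 0.1642]
tcp_rot: [[0.177, 0.968, -0.177], [0.642, -0.25, -0.725], [-0.746, 0.015, -0.666]]
contact_force: [1.3, -0.1, -0.2]
gripper_width: 0.084
gripper_force: 0.0
```

Request:
{"name": "jog_arm", "arguments": {"motion": "255 -0.0228 0 -0.0285 0; 255 0.001 0.0416 0 0; 255 0.001 0.0416 0 0; 255 0.001 0.0416 0 0; 255 0 0 0 0"}}

```text
t: 26.3
position: [0.7142, -0.0073, 0.1984]
tcp_rot: [[0.181, 0.968, -0.176], [0.642, -0.252, -0.724], [-0.745, 0.018, -0.666]]
contact_force: [-0.5, 0.2, -0.9]
gripper_width: 0.009
gripper_force: 0.0
```

```bash
python3 -c "
from plan import *
plan([d2w(-150,125,200),d2w(-47,125,135)],[.02,.04])
import pickle; D={n:manip.get_image(n) for n in('top','scene')}; pickle.dump(D,open('d2.pkl','wb'))
th=np.linspace(0,6.28,60)
for n,(u,v,w,h) in {'top':(265,150,60,70),'scene':(170,90,110,140)}.items():
    I=D[n]['image'].astype(float); R,G,B=I[...,0],I[...,1]+1,I[...,2]+1
    m=((R/G>2.2)&(R/B>2.2)&(R>25)).astype(np.uint8); k=np.zeros_like(m);k[v:v+h,u:u+w]=m[v:v+h,u:u+w]
    nn,l,st,c=cv2.connectedComponentsWithStats(k); print(n,[s.tolist() for s in st[1:] if s[4]>20])
    for ax in (-10,0,2):
        b=d2w(ax,0,0); P=[[b[0]+.031*np.cos(t),b[1]+.031*np.sin(t),z] for z in(0,.16) for t in th]; q=proj(D[n],P); print(ax,q.min(0).round(1),q.max(0).round(1))
"; python3 look.py pics/l4.png top,190,110,150,130 scene,150,70,210,180
```

```text
t 26.3 dock [-145.8  126.5  198.4] F [-0.5  0.2 -0.9] J [ 15.  46.  72. -41.  90.  41.] w 0.009
1 x [ 0.0016 -0.0016 -0.0042]
4 x [-0.005   0.0005  0.03  ]
top [[298, 170, 9, 6, 22], [280, 176, 28, 25, 251]]
-10 [269.2 167. ] [305.1 206.8]
0 [273.7 168.1] [310.4 207.7]
2 [274.6 168.4] [311.4 207.9]
scene [[170, 90, 7, 9, 38], [209, 128, 34, 37, 949], [213, 185, 31, 24, 457], [231, 225, 11, 5, 24]]
-10 [211.  139.2] [246.8 216.9]
0 [207.1 136.3] [243.3 213.9]
2 [206.3 135.7] [242.6 213.3]
```

View pics/l4.png

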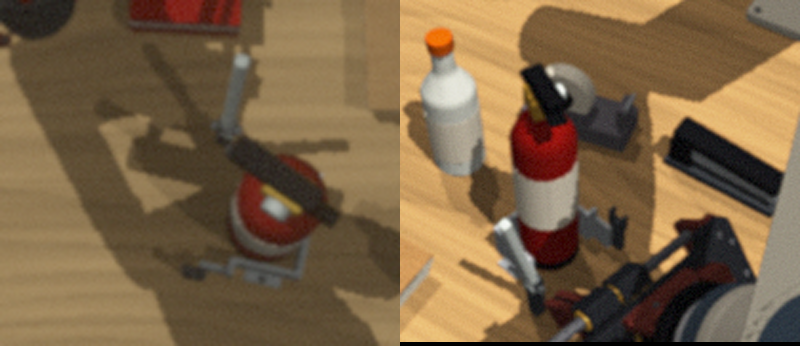

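The extinguisher is home: it is seated between the plates at top crop (275,215), and the numbers match x = 0 to 2 mm. The bar is still raised. Next I'll plan the arc that sweeps it down.

Request:
{"name": "jog_arm", "arguments": {"motion": "255 0.0016 -0.0016 -0.004 0; 255 -0.005 0.0005 0.03 0; 255 -0.005 0.0005 0.03 0; 255 -0.005 0.0005 0.03 0; 255 -0.005 0.0005 0.03 0; 255 0 0 0 0"}}

```text
t: 27.1
position: [0.6841, -0.1048, 0.1332]
tcp_rot: [[0.176, 0.967, -0.183], [0.64, -0.253, -0.725], [-0.748, 0.011, -0.664]]
contact_force: [-1.1, 0.4, 0.0]
gripper_width: 0.002
gripper_force: 0.0
```

```bash
cat > arc.py <<'E'
from plan import *
import sys
def wp(a,rho=85,e=0):
    d=13.75*np.sin(a)+6*np.cos(a)+5-e
    return d2w(-47,60-rho*np.cos(a)+d*np.sin(a),52+rho*np.sin(a)+d*np.cos(a))
w=[wp(a) for a in map(float,sys.argv[1:])]
for x in w: print(w2d(x).round(1))
plan(w,.012)
E
python3 arc.py 1.7 1.5 1.3 1.1 0.9 0.7 0.5 0.3 0.15 0.05 0
```

```text
[-47.   88.7 134. ]
[-47.   73.1 138.1]
[-47.   56.4 139.2]
[-47.   39.2 136.8]
[-47.   22.4 130.7]
[-47.    6.9 120.9]
[-47.   -6.5 107.5]
[-47.  -16.8  91.3]
[-47.  -22.1  77.5]
[-47.  -24.3  67.9]
[-47. -25.  63.]
t 27.1 dock [-44.1 118.9 133.2] F [-1.1  0.4  0. ] J [  8.  47.  80. -45.  80.  43.] w 0.002
3 x [ 0.0002 -0.0101 -0.0007]
2 x [-0.0018 -0.0078 -0.0012]
2 x [-0.0006 -0.0083 -0.0002]
2 x [ 0.0006 -0.0086  0.0009]
2 x [ 0.002  -0.0084  0.0022]
2 x [ 0.0035 -0.0078  0.0034]
2 x [ 0.0048 -0.0068  0.0045]
2 x [ 0.0059 -0.0052  0.0055]
2 x [ 0.005  -0.0027  0.0046]
1 x [ 0.0071 -0.0023  0.0064]
1 x [ 0.0037 -0.0007  0.0033]
```

Request:
{"name": "jog_arm", "arguments": {"motion": "255 0.0002 -0.0101 -0.0007 0; 255 0.0002 -0.0101 -0.0007 0; 255 0.0002 -0.0101 -0.0007 0; 255 -0.0018 -0.0078 -0.0012 0; 255 -0.0018 -0.0078 -0.0012 0; 255 -0.0006 -0.0083 -0.0002 0; 255 -0.0006 -0.0083 -0.0002 0; 255 0.0006 -0.0086 0.0009 0; 255 0.0006 -0.0086 0.0009 0"}}

```text
t: 28.0
position: [0.6093, -0.0823, 0.138]
tcp_rot: [[0.178, 0.968, -0.178], [0.641, -0.251, -0.725], [-0.746, 0.015, -0.666]]
contact_force: [1.5, 0.9, 0.4]
gripper_width: 0.008
gripper_force: 0.5
```

```bash
python3 arc.py 1.0 0.9 0.7 0.5 0.3 0.15 0.05 0; cat > bar.py <<'E'
# bright bar pixels: compare predicted end positions against image in the scene view
from plan import *
D=manip.get_image("scene")
for a in (1.8,1.1,.9,.6,.3,.1,0): print(a,proj(D,[d2w(-46,60-126*np.cos(a),52+126*np.sin(a))]).round(0).tolist())
E
python3 bar.py
```

```text
[-47.   30.7 134.2]
[-47.   22.4 130.7]
[-47.    6.9 120.9]
[-47.   -6.5 107.5]
[-47.  -16.8  91.3]
[-47.  -22.1  77.5]
[-47.  -24.3  67.9]
[-47. -25.  63.]
t 28.0 dock [-49.3  41.  138. ] F [1.5 0.9 0.4] J [ 11.  42.  91. -44.  77.  48.] w 0.008
1 x [ 0.0009 -0.0102  0.0044]
1 x [ 0.0024 -0.0084  0.0024]
2 x [ 0.0034 -0.0079  0.0034]
2 x [ 0.0048 -0.0068  0.0045]
2 x [ 0.0059 -0.0053  0.0055]
2 x [ 0.005  -0.0027  0.0046]
1 x [ 0.0071 -0.0024  0.0064]
1 x [ 0.0036 -0.0008  0.0033]
1.8 [[204.0, 189.0]]
1.1 [[242.0, 163.0]]
0.9 [[251.0, 161.0]]
0.6 [[261.0, 163.0]]
0.3 [[266.0, 170.0]]
0.1 [[268.0, 176.0]]
0 [[268.0, 180.0]]
```

Request:
{"name": "jog_arm", "arguments": {"motion": "255 0.0009 -0.0102 0.0044 0; 255 0.0024 -0.0084 0.0024 0; 255 0.0034 -0.0079 0.0034 0; 255 0.0034 -0.0079 0.0034 0; 255 0.0048 -0.0068 0.0045 0; 255 0.0048 -0.0068 0.0045 0; 255 0.0059 -0.0053 0.0055 0; 255 0.0059 -0.0053 0.0055 0"}}

```text
t: 28.85
position: [0.5526, -0.0717, 0.0906]
tcp_rot: [[0.178, 0.968, -0.177], [0.641, -0.251, -0.725], [-0.746, 0.015, -0.666]]
contact_force: [1.8, 0.1, 0.4]
gripper_width: 0.007
gripper_force: 0.6
```

```bash
python3 arc.py 0.2 0.1 0.05 0
```

```text
[-47.  -20.6  82.2]
[-47.  -23.3  72.8]
[-47.  -24.3  67.9]
[-47. -25.  63.]
t 28.85 dock [-47.  -16.7  90.6] F [1.8 0.1 0.4] J [ 13.  43.  98. -44.  72.  55.] w 0.007
1 x [ 0.0061 -0.0041  0.0057]
1 x [ 0.007  -0.0029  0.0063]
1 x [ 0.0036 -0.001   0.0032]
1 x [ 0.0036 -0.0008  0.0033]
```

Request:
{"name": "jog_arm", "arguments": {"motion": "255 0.0061 -0.0041 0.0057 0; 255 0.007 -0.0029 0.0063 0; 255 0.0036 -0.001 0.0032 0; 255 0.003 -0.0008 0.0027 0"}}

```text
t: 29.25
position: [0.5445, -0.07, 0.064]
tcp_rot: [[0.178, 0.968, -0.178], [0.641, -0.251, -0.725], [-0.746, 0.015, -0.665]]
contact_force: [0.1, 0.6, -0.2]
gripper_width: 0.001
gripper_force: 0.5
```

Request:
{"name": "jog_arm", "arguments": {"motion": "255 0.0007 0 0.0007 0; 255 0.0007 0 0.0007 0"}}

```text
t: 29.45
position: [0.5446, -0.0701, 0.0626]
tcp_rot: [[0.178, 0.968, -0.178], [0.641, -0.252, -0.725], [-0.746, 0.015, -0.665]]
contact_force: [-0.9, 1.2, 1.0]
gripper_width: 0.006
gripper_force: 0.6
```

Request:
{"name": "jog_arm", "arguments": {"motion": "255 0.0007 0 0.0007 0"}}

```text
t: 29.55
position: [0.5446, -0.0702, 0.0618]
tcp_rot: [[0.178, 0.968, -0.178], [0.641, -0.252, -0.725], [-0.746, 0.015, -0.665]]
contact_force: [-0.2, 1.7, -0.1]
gripper_width: 0.007
gripper_force: 0.6
```

Request:
{"name": "jog_arm", "arguments": {"motion": "255 0.0007 0 0.0007 0; 255 0.0007 0 0.0007 0"}}

```text
t: 29.75
position: [0.5446, -0.0704, 0.0608]
tcp_rot: [[0.178, 0.968, -0.178], [0.64, -0.252, -0.726], [-0.747, 0.016, -0.664]]
contact_force: [-3.5, 5.2, 12.4]
gripper_width: 0.005
gripper_force: 5.6
```

Request:
{"name": "jog_arm", "arguments": {"motion": "255 0.0007 0 0.0007 0; 255 0.0007 0 0.0007 0"}}

```text
t: 29.95
position: [0.5446, -0.0706, 0.0603]
tcp_rot: [[0.179, 0.968, -0.179], [0.638, -0.252, -0.727], [-0.749, 0.016, -0.663]]
contact_force: [-4.8, 8.5, 23.1]
gripper_width: 0.006
gripper_force: 10.0
```

The bar hit its stop: 23 N upward at the level height. I'll lift straight off, back away, and check the images.

Request:
{"name": "jog_arm", "arguments": {"motion": "255 -0.0037 0 -0.0033 0; 255 -0.0075 0 -0.0067 0; 255 -0.022 0 -0.02 0; 255 -0.022 0 -0.02 0; 255 0.006 0 -0.045 0; 255 0.006 0 -0.045 0; 255 0.006 0 -0.045 0; 255 0.006 0 -0.045 0; 255 0.006 0 -0.045 0; 255 0.006 0 -0.045 0; 255 0 0 0 0"}}

```text
t: 31.05
position: [0.6003, 0.1536, 0.2886]
tcp_rot: [[0.181, 0.969, -0.17], [0.645, -0.248, -0.723], [-0.742, 0.021, -0.67]]
contact_force: [0.4, -0.0, 0.9]
gripper_width: 0.004
gripper_force: 0.0
```

```bash
python3 - <<'E'
from plan import *
import pickle
plan([])
D={n:manip.get_image(n) for n in('top','scene')}; pickle.dump(D,open('d3.pkl','wb'))
D0=pickle.load(open('d0.pkl','rb'))
# bar visibility: brightness profile across the bar line at several heights, per angle hypothesis
for n in D:
    g=cv2.GaussianBlur(cv2.cvtColor(D[n]["image"],cv2.COLOR_RGB2HSV),(3,3),0).astype(float)
    for a in (0,.05,.1,.2,.4,1.0,1.8):
        s=[proj(D[n],[d2w(-46,60-r*np.cos(a),52+5*np.cos(a)+r*np.sin(a))])[0] for r in (40,60,80,95,110,122)]
        print(n,a,[(int(g[int(round(v)),int(round(u)),1]),int(g[int(round(v)),int(round(u)),2])) for u,v in s], np.round(s[-1]))
    I=D[n]["image"].astype(float); R,G,B=I[...,0],I[...,1]+1,I[...,2]+1
    m=((R/G>2.2)&(R/B>2.2)&(R>25)).astype(np.uint8); u,v,w,h={'top':(265,150,60,70),'scene':(200,115,50,110)}[n]; k=np.zeros_like(m);k[v:v+h,u:u+w]=m[v:v+h,u:u+w]
    print(n,[x.tolist() for x in cv2.connectedComponentsWithStats(k)[2][1:] if x[4]>20])
# bystanders: template shift old->new
for n,nm,(u,v,w,h) in [("top","glue",(345,195,50,38)),("top","tape",(288,252,72,42)),("top","stapler",(200,266,72,26)),("top","box",(236,92,48,32)),("top","cup",(178,75,44,52)),("top","notebook",(322,98,80,60)),("scene","glue",(155,85,45,80)),("scene","tape",(210,100,68,50))]:
    t=D0[n]["image"][v:v+h,u:u+w]; r=cv2.matchTemplate(D[n]["image"][v-8:v+h+8,u-8:u+w+8],t,cv2.TM_CCOEFF_NORMED); _,mx,_,l=cv2.minMaxLoc(r); print(n,nm,round(mx,2),l[0]-8,l[1]-8)
E
```

```text
t 31.05 dock [-277.4  -20.2  288.6] F [ 0.4 -0.   0.9] J [ 29.  37.  76. -34. 101.  48.] w 0.004
top 0 [(12, 139), (14, 139), (12, 158), (12, 154), (11, 158), (23, 147)] [262. 215.]
top 0.05 [(12, 139), (14, 139), (12, 158), (12, 157), (10, 160), (23, 147)] [262. 215.]
top 0.1 [(14, 139), (14, 139), (12, 158), (12, 157), (10, 160), (23, 147)] [262. 215.]
top 0.2 [(14, 139), (14, 137), (12, 157), (11, 159), (12, 152), (11, 160)] [262. 213.]
top 0.4 [(14, 137), (14, 136), (13, 144), (13, 157), (11, 159), (10, 160)] [263. 209.]
top 1.0 [(15, 138), (14, 136), (14, 137), (12, 139), (15, 135), (14, 136)] [269. 183.]
top 1.8 [(110, 146), (108, 140), (112, 139), (109, 145), (110, 140), (109, 134)] [279. 133.]
top [[280, 176, 19, 25, 169]]
scene 0 [(13, 174), (10, 177), (10, 215), (8, 220), (8, 207), (19, 217)] [266. 180.]
scene 0.05 [(13, 174), (11, 163), (10, 190), (23, 202), (9, 177), (96, 197)] [266. 178.]
scene 0.1 [(19, 154), (11, 163), (9, 152), (54, 191), (39, 108), (134, 196)] [266. 176.]
scene 0.2 [(47, 123), (111, 91), (11, 92), (136, 191), (131, 181), (133, 202)] [266. 173.]
scene 0.4 [(165, 87), (203, 83), (6, 109), (129, 192), (135, 192), (135, 191)] [264. 167.]
scene 1.0 [(227, 84), (220, 87), (43, 154), (42, 148), (87, 160), (136, 200)] [246. 163.]
scene 1.8 [(6, 118), (13, 87), (7, 121), (6, 149), (9, 104), (7, 105)] [205. 190.]
scene [[209, 128, 34, 37, 938], [213, 185, 31, 24, 386]]
top glue 0.94 0 0
top tape 0.93 0 0
top stapler 0.85 0 -1
top box 0.97 0 0
top cup 0.99 0 0
top notebook 0.96 0 0
scene glue 0.94 0 0
scene tape 0.65 -1 0
```

The images show the bar level: the scene profile fits angle 0 along its whole length and rules out 0.05. The extinguisher hasn't moved since it was seated, the bystanders show no shift beyond a pixel, and the arm is clear. I'm handing in the job.

```bash
python3 -c "
from station import manip
print(manip.close_job())"
```

```text
the job is handed in; nothing more can be done
None
```

The extinguisher was pushed low, stayed upright and is fully home against the back plate; the bar lies level in its rest, the other things are where they stood, and I handed the job in with the arm clear (at about 31 s of the 58 s; no verdict was shown).

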